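# Chain a second lens carrier on the drying frame and start the dryer

### The job

Hang the loose lens carrier by its hook from the wire loop under the carrier that already hangs on the drying frame, gently, so that the upper one is never swung far, and let go so that both hang still. Then start the blower by pulling the knob on its top straight up to the stop, and let it spring back down. Leave the bottle, the jar and the lens blank where they stand.

Things in the scene. Friction and masses are not known exactly. Their poses are not given: they have to be found in the camera images.
- carrier_grip (a point): Centre of the loose carrier's grip tab: an upright black plastic plate, 30 mm along x, 14 mm thick (y), 40 mm high, centre 95 mm above the underside of the foot, with nothing beneath it down to the table. Axes are the carrier's: x points from the tab to the hook, y along the lens plate, z up. An 8 mm rod runs from the tab along +x to the hook's shank, 50 mm from the tab's centre
- carrier_seat (a point): Inside top of the loose carrier's hook, where a bar rests when it hangs (it balances there): 80 mm in x and 53 mm up from carrier_grip. The hook is 8 mm round wire in the carrier's x-z plane, open downward: shank on the -x side (wire centre 30 mm back), free tip on the +x side (wire centre 21 mm ahead) ending 22 mm below the seat; the wire's top is 8 mm above it
- carrier: The loose lens carrier (about 0.3 kg): an upright aluminium plate 124 mm wide (y) with two round lenses, on a steel foot plate 84 (x) x 120 (y) mm, with the wire hook on top, 156 mm high in all. Origin at the underside, straight below the hook's seat; the foot reaches from 38 mm behind (-x) to 46 mm ahead of it. Axes as for carrier_grip
- loop_low (a point): Top of the wire at the lowest point of the closed loop under the upper carrier, 202 mm above the table. The loop is 6 mm round wire in the upper carrier's y-z plane, 72 mm wide, its lower side a V 12 mm deep, lowest here; the opening above is 62 mm high up to the carrier's plate. x is level, square to the loop, away from the robot; y along the cross bar; z up. The hook enters from -x
- upper (a joint): Swing of the upper lens carrier about the cross bar, rad, 0 when it hangs straight. It swings freely and cannot come off (0.35 kg). Its plate is 124 mm wide, 18 mm thick, from 62 to 118 mm above loop_low. Positive moves the loop to -x
- knob_grip (a point): Centre of the black round knob (36 mm diameter, 24 mm high) on top of the blower, a fixed grey box 130 x 120 mm and 99 mm high with round grilles on two sides. The centre is 27 mm above the box's top; beneath the knob is a thin stem. z up is the pulling direction
- knob (a joint): How far the knob is pulled out (up), m: 0 at rest, 0.014 at the stop. A spring pulls it back, 3 N at rest to 8.5 N at the stop
- washbottle: White wash bottle, 66 mm diameter, 170 mm high, origin under its centre; leave alone
- jar: Amber glass jar with steel lid, 72 mm diameter, 90 mm high, origin under its centre; leave alone
- blank: Pale round lens blank (disc) lying flat, 84 mm diameter, 20 mm high, origin under its centre; leave alone
- frame: The drying frame, fixed: a steel portal of two posts 16 mm thick, 130 mm either side of the middle in y and 357 mm high, a cross bar along y at 345 mm, and a drip tray 170 x 310 mm, 8 mm high. Origin on the table under the middle of the bar, below loop_low; same axes as loop_low
There are look-alikes about, which are no part of the job. Leave any yellow look-alike of the carrier alone. What is shaped like the part that bears knob_grip but brown is not meant.

How it is judged:
By the outcome, as a careful person would: the job done as asked, in the order asked, and still so for the second after the job is handed in, with the robot touching nothing.
It also fails if it takes over 64 s, if anything falls off the work surface, if the arm or the gripper's body presses on something with over 40 N, if the wrist force passes 120 N, or if a joint passes its speed limit or range.

### The arm

A 6-joint arm with a two-finger parallel gripper is mounted at the origin on the work surface. World frame = base frame: x ahead of the robot, y to its left, z up, the work surface at z = 0. Lengths are in m, angles in rad, forces in N, time in s.
With the tool pointing down it reaches from about 0.35 to 0.975 m from the base axis. Payload 4.9 kg.
Tool frame: the origin (TCP) lies on the mounting face of the last link; the fingertips stand 173 mm ahead of it and the grasp point (between the pads) lies 155 mm ahead of it; z points along the fingers, y is the line along which they close (so a half turn about z gives the same grasp; the last joint's range is limited). The gripper opens to 85 mm and grips with 20 to 120 N. Pads are 22 mm wide; open, the fingers measure 114 mm over their backs; the gripper's body (76 mm by 85 mm) begins 54 mm behind the grasp point. The pads swing forward as they close: fully open they stand 13 mm farther back than shut.
Start: joints at [-1.346, 0.053, 1.613, -0, 1.476, -0.119], TCP at [0.211, -0.588, 0.405] pointing down, gripper open.
Joint ranges: [-3.01, 3.01], [-1.01, 2.22], [0.06, 2.58], [-1.02, 4.17], [0.09, 2.62], [-3.14, 3.14]. Speed limits (rad/s): [2.57, 2.57, 3.14, 3.14, 3.14, 3.14].

### API

Orientations are given as a rotation vector (axis times angle).
In Python, from station import monitor, eyes, finish_job gives the robot as it stands. The module is installed in compiled form; this text tells all that it offers.
- The arm moves only by the tool step_arm, never from a script. Its argument "commands" is a list of rows, each a list of 3 entries, a list of its own where there are three numbers: the opening in per cent of the stroke, from 0 (shut) to 100 (fully open), then the shift along the tool's x, y, z in mm, then the turn about the tool's z in degrees. In form: [[hand, [x, y, z], yaw], ...]. A call has 1 to 12 rows; each row is the pose to reach, as a shift and turn from the pose commanded when the call began, along the tool's axes at that moment; what a row does not reach only later rows make up. A row lasts 1/8 s, in which the tool goes at most 62.5 mm and 10.7 degrees, less where a joint would pass 70% of its speed; a pose out of reach is approached as far as the arm can. A call with a gripper value outside its range is refused whole. The fingers move at their own pace and stop on an object; "squeeze" is the grip in N (left out, the last holds). Time passes only in rows, so rows that repeat a pose let the fingers close. It gives the time, the measured TCP pose, the force, the opening and the grip force at its end, in the units of the state.
- monitor.get_obs(): the state, without advancing time (a new reading comes with each control period).
- eyes.get_image(name): name is "scene" or "top"; returns the picture (480x640x3 uint8, red, green, blue); there is no depth.
- eyes.camera_info(name): a dict with "camera_matrix" (3x3 intrinsics, pixels), "extrinsics" (4x4, takes a point from camera to world coordinates). Camera axes: x right, y down, z forward; pixel columns grow to the right and rows downward; lengths in m; the calibration is good to about 2 mm. A picture is of the moment at which its call begins. camera_info takes no time and is no camera call.
- finish_job(): hands the job in; it is judged then, once.
The state is a dict: "t": time; "q": joint angles; "dq": joint speeds; "effort": joint torques, N m; "tool_pos": TCP position; "tool_rot": TCP orientation; "contact_force": force on the tool from outside, world axes, zero at the start; "wrist_torque": the same for the moment, N m; "opening": finger opening in m; "grip_force": force on a finger pad.
Only numpy, scipy, OpenCV 4.12 (cv2) and the standard library are available. Lean on these libraries where they do the work, as an engineer would, in place of code of your own. Each camera call takes 0.05 s, during which the arm holds its last target. There are 200 camera calls.

## Working session

There is one attempt and no reset: what is moved stays moved. The work goes in short steps, Python scripts to look and compute and a tool call to move; the robot and the scene stay as the last step left them, time stands still between calls to the robot, and variables do not carry over. Pictures are saved under pics/ and viewed, at most 12 in all, crops included, and the job is handed in when it is done.

Besides the shell and the picture viewer there is one more tool, called after "Emit:" by a JSON object that holds its "api" and its "payload", one argument or row to a line. step_arm: Moves the arm, as the interface text tells. Its arguments: {"type":"object","properties":{"commands":{"type":"array"},"squeeze":{"type":"number"}},"required":["commands"]}

```bash
mkdir -p pics; python3 - <<'E'
from station import monitor, eyes
import cv2,numpy as np
for n in("scene","top"):
    cv2.imwrite(f"pics/{n}0.png",eyes.get_image(n)[:,:,::-1]); i=eyes.camera_info(n); print(n,np.round(i["camera_matrix"],1).tolist(),np.round(i["extrinsics"],4).tolist())
print(monitor.get_obs())
E
```

```text
scene [[507.3, 0.0, 312.6], [0.0, 507.3, 236.8], [0.0, 0.0, 1.0]] [[0.0172, 0.6403, -0.7679, 1.4629], [0.9998, -0.0058, 0.0175, 0.0386], [0.0068, -0.7681, -0.6403, 1.0412], [0.0, 0.0, 0.0, 1.0]]
top [[608.7, 0.0, 324.7], [0.0, 608.7, 229.1], [0.0, 0.0, 1.0]] [[-0.0065, -0.9777, 0.21, 0.1179], [-1.0, 0.0053, -0.0062, 0.0392], [0.0049, -0.2101, -0.9777, 1.8883], [0.0, 0.0, 0.0, 1.0]]
{'t': 0.1, 'q': array([-1.34598266e+00,  5.32958199e-02,  1.61417177e+00,  2.72729626e-05,
        1.47595481e+00, -1.18978355e-01]), 'dq': array([-0.00137691, -0.00342006, -0.00379579,  0.00013289, -0.0002913 ,
        0.00037773]), 'effort': array([ 8.85502177e-04, -3.94896555e+01, -3.71366966e+01, -1.31462184e-04,
        3.83619539e-03,  8.80274285e-06]), 'tool_pos': array([ 0.21062379, -0.58818377,  0.40357355]), 'tool_rot': array([-3.09349160e+00, -5.37054876e-01,  1.09374116e-04]), 'contact_force': array([ 0.50206741,  0.62379988, -0.73070097]), 'wrist_torque': array([-0.03124055, -0.05844955, -0.01160295]), 'grip_force': 0.0, 'opening': 0.08570445729851837}
```

View pics/scene0.png

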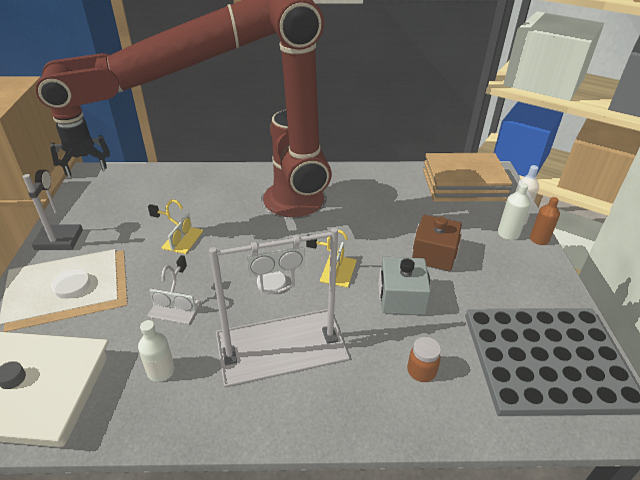

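View pics/top0.png

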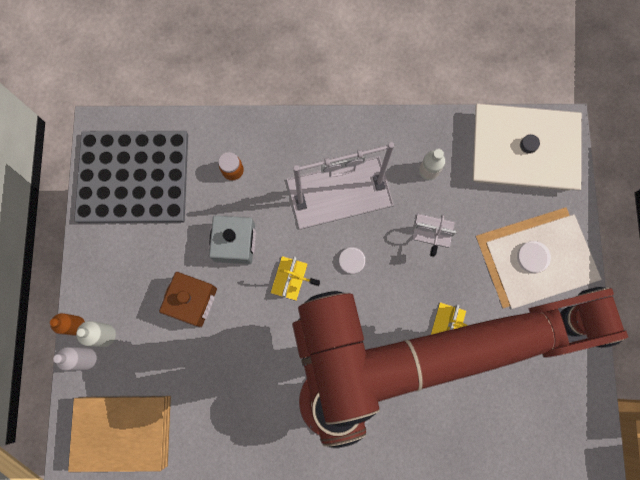

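The loose silver carrier is at top (435,232) with its black tab at (434,250). The frame is at (340,185), the grey blower knob at (229,235), and a pale disc at (351,261). Next I'll zoom in on these.

```bash
python3 - <<'E'
import cv2,numpy as np
t=cv2.imread("pics/top0.png");s=cv2.imread("pics/scene0.png")
def c(im,x,y,w,h,k): return cv2.resize(im[y:y+h,x:x+w],None,fx=k,fy=k,interpolation=cv2.INTER_CUBIC)
a=c(t,280,135,200,150,4)
cv2.imwrite("pics/c1.png",a)
cv2.imwrite("pics/c2.png",c(s,140,220,200,150,4))
E
```

```text
(no output)
```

View pics/c1.png

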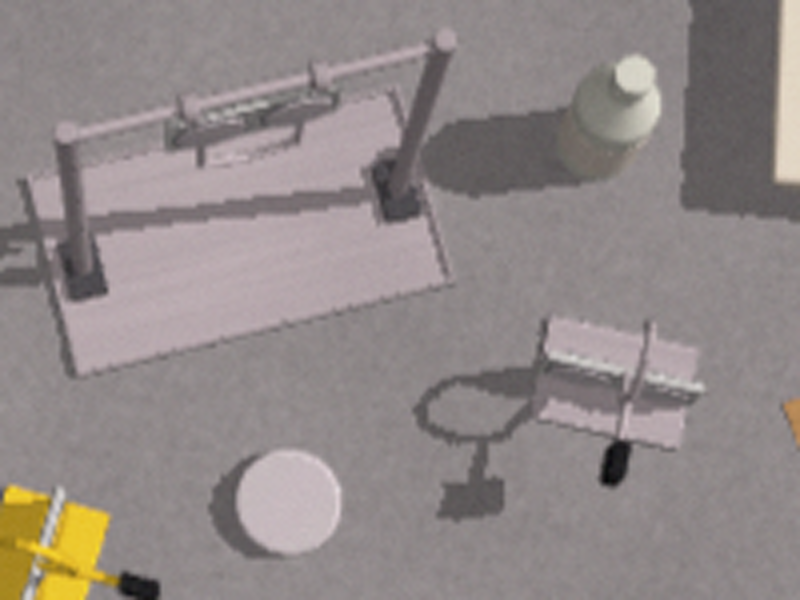

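View pics/c2.png

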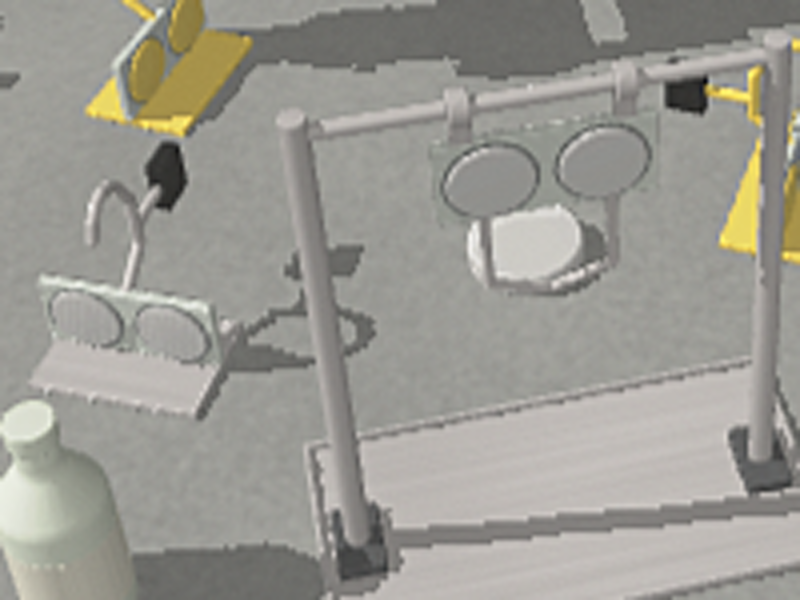

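```bash
cat > h.py <<'E'
import numpy as np, cv2
from scipy.optimize import least_squares
from station import eyes
I={n:eyes.camera_info(n) for n in("top","scene")}
def proj(n,P):
    E=np.linalg.inv(I[n]["extrinsics"]);p=np.atleast_2d(P)@E[:3,:3].T+E[:3,3];q=p@I[n]["camera_matrix"].T
    return q[:,:2]/q[:,2:]
def ray(n,uv,z):
    E=I[n]["extrinsics"];d=E[:3,:3]@np.linalg.solve(I[n]["camera_matrix"],[*uv,1]);o=E[:3,3]
    return o+d*(z-o[2])/d[2]
def W(p,P):
    c,s=np.cos(p[2]),np.sin(p[2]);return np.array(P)@np.array([[c,s,0],[-s,c,0],[0,0,1]])+[p[0],p[1],0]
def fit(obs,p0):
    f=lambda p:np.concatenate([(proj(n,W(p,[P]))[0]-uv) for n,uv,P in obs])
    r=least_squares(f,p0,loss="soft_l1");return r.x,f(r.x).reshape(-1,2)
E
python3 - <<'E'
from h import *
T=lambda u,v:("top",np.array([280+(u+.5)/4-.5,135+(v+.5)/4-.5]))
S=lambda u,v:("scene",np.array([140+(u+.5)/4-.5,220+(v+.5)/4-.5]))
t=.006
car=[(*T(548,318),(.046,.06,t)),(*T(700,350),(.046,-.06,t)),(*T(683,447),(-.038,-.06,t)),(*T(535,418),(-.038,.06,t)),
(*T(616,463),(-.08,0,.095)),(*S(167,176),(-.08,0,.095)),(*S(32,384),(.046,-.06,t)),(*S(197,414),(.046,.06,t)),(*S(112,182),(0,0,.156))]
fr=[(*T(67,130),(0,.13,.357)),(*T(443,40),(0,-.13,.357)),(*S(292,118),(0,-.13,.357)),(*S(778,40),(0,.13,.357)),
(*T(27,182),(.085,.155,.008)),(*T(397,90),(.085,-.155,.008)),(*T(450,282),(-.085,-.155,.008)),(*T(78,375),(-.085,.155,.008)),(*S(550,290),(0,0,.199)),(*T(245,161),(0,0,.202))]
for o in(car,fr):
    p,r=fit(o,[.5,0,0]);print(np.round(p,4),np.degrees(p[2]));print(np.round(r,1).tolist())
    if o is car:print("grip",W(p,[[-.08,0,.095]]),"seat",W(p,[[0,0,.148]]))
print("knob",ray("top",(229,235),.13),ray("scene",(407.5,266),.13))
print("blank",ray("top",(351,260.5),.02),"bottle",ray("top",(437,155),.165),"jar",ray("top",(229,158),.09))
E
```

```text
[ 0.5133 -0.3147 -0.2159] -12.37145782008143
[[0.1, -0.5], [-0.7, -0.8], [-0.8, 0.4], [-1.3, -0.2], [-0.1, 0.4], [-0.3, -1.0], [-0.8, -0.4], [0.2, -0.9], [-2.7, 0.8]]
grip [[ 0.43519004 -0.29759385  0.095     ]] seat [[ 0.51333237 -0.31473375  0.148     ]]
[ 0.6446 -0.0215  0.244 ] 13.982343869257194
[[-0.7, 0.3], [0.5, -0.3], [0.2, -1.2], [0.3, -1.6], [0.0, -1.8], [0.4, -1.4], [1.3, -0.2], [-0.1, 0.0], [0.8, -1.7], [0.8, -1.4]]
knob [0.47946391 0.31008546 0.13      ] [0.49212297 0.31087077 0.13      ]
blank [ 0.41915576 -0.05367512  0.02      ] bottle [ 0.71191982 -0.30743034  0.165     ] jar [0.73112771 0.32269372 0.09      ]
```

Emit:
{"api": "step_arm", "payload": {
  "commands": [
    [100,[31,-20,4],4],
    [100,[62,-40,8],8],
    [100,[93,-60,12],12],
    [100,[124,-80,16],16],
    [100,[155,-100,20],20],
    [100,[186,-120,25],24],
    [100,[217,-140,30],27],
    [100,[250,-162,35],30],
    [100,[280,-182,40],32],
    [100,[307,-199,44],32],
    [100,[307,-199,44],32],
    [100,[307,-199,44],32]
  ]
}}

```text
t: 1.6
tool_pos: [0.4324, -0.2978, 0.3605]
tool_rot: [3.123, -0.336, -0.001]
contact_force: [0.4, 0.2, -0.6]
opening: 0.0855
grip_force: 0.0
```

```bash
cat >> h.py <<'E'
from scipy.spatial.transform import Rotation as Ro
from station import monitor
def go(P):
    o=monitor.get_obs();R=Ro.from_rotvec(o["tool_rot"]).as_matrix()
    print("t",o["t"],"pos",np.round(o["tool_pos"],4),"F",np.round(o["contact_force"],2),"open",round(o["opening"],4),"xang",np.degrees(np.arctan2(R[1,0],R[0,0])),"zax",np.round(R[:,2],4),"dq",np.abs(o["dq"]).max().round(4))
    for p in np.atleast_2d(P): print("shift mm",np.round(1000*R.T@(p-o["tool_pos"]),1))
E
python3 - <<'E'
from h import *
go([[.4323,-.2970,.254]])
t=eyes.get_image("top");s=eyes.get_image("scene")
a=cv2.resize(t[190:290,380:480],None,fx=4,fy=4);b=cv2.resize(s[210:310,130:230],None,fx=4,fy=4)
cv2.imwrite("pics/d.png",np.hstack([a,b])[:,:,::-1])
for n in I: print(n,proj(n,W([.5133,-.3147,-.2159],[[-.08,0,.115],[-.08,0,.075]])))
E
```

```text
t 1.6 pos [ 0.4324 -0.2978  0.3605] F [ 0.44  0.17 -0.58] open 0.0855 xang -12.296038976245574 zax [-6.e-04 -1.e-04 -1.e+00] dq 0.0165
shift mm [ -0.2  -0.8 106.5]
top [[434.77366806 249.56810776]
 [432.37108934 251.91175394]]
scene [[179.93226286 257.19571019]
 [182.25816281 267.94116661]]
```

View pics/d.png

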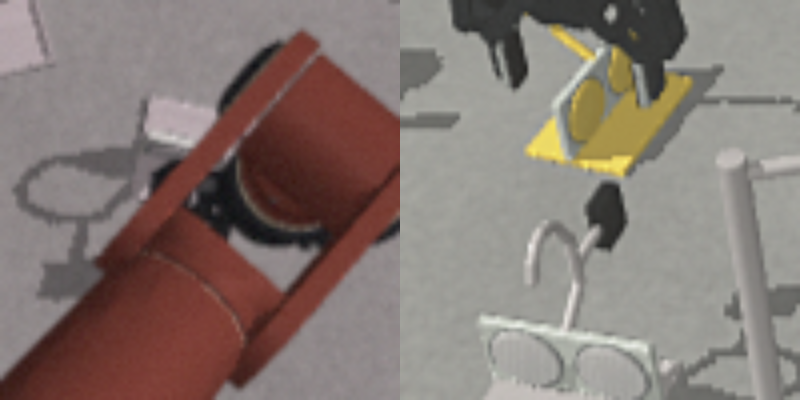

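The tab centre is at scene pixel (181.6,263.6), against a predicted (181.1,262.6). They agree, so I'll descend.

Emit:
{"api": "step_arm", "payload": {
  "commands": [
    [100,[0,-1,20],0],
    [100,[0,-1,40],0],
    [100,[0,-1,60],0],
    [100,[0,-1,75],0],
    [100,[0,-1,88],0],
    [100,[0,-1,98],0],
    [100,[0,-1,106],0],
    [100,[0,-1,106],0],
    [100,[0,-1,106],0]
  ]
}}

```text
t: 2.82
tool_pos: [0.433, -0.2968, 0.2553]
tool_rot: [3.123, -0.337, 0.001]
contact_force: [-0.2, -0.7, -0.4]
opening: 0.0856
grip_force: 0.0
```

Emit:
{"api": "step_arm", "payload": {
  "commands": [
    [50,[0,0,0],0],
    [30,[0,0,0],0],
    [20,[0,0,0],0],
    [15,[0,0,0],0],
    [10,[0,0,0],0],
    [0,[0,0,0],0],
    [0,[0,0,0],0],
    [0,[0,0,0],0],
    [0,[0,0,0],0]
  ],
  "squeeze": 90
}}

```text
t: 3.95
tool_pos: [0.4329, -0.2967, 0.2549]
tool_rot: [3.123, -0.336, 0.001]
contact_force: [0.0, -0.6, 2.1]
opening: 0.0132
grip_force: 87.7
```

Emit:
{"api": "step_arm", "payload": {
  "commands": [
    [0,[0,0,-5],0],
    [0,[0,0,-12],0],
    [0,[0,0,-22],0],
    [0,[0,0,-34],0],
    [0,[0,0,-46],0],
    [0,[0,0,-58],0],
    [0,[0,0,-70],0],
    [0,[0,0,-82],0],
    [0,[0,0,-90],0],
    [0,[0,0,-93],0],
    [0,[0,0,-93],0],
    [0,[0,0,-93],0]
  ]
}}

```text
t: 5.45
tool_pos: [0.4327, -0.2965, 0.3471]
tool_rot: [-3.123, 0.337, 0.001]
contact_force: [-0.4, 0.7, -3.2]
opening: 0.0126
grip_force: 87.5
```

```bash
python3 - <<'E'
from h import *
go([[.4670,-.0657,.347]])
E
```

```text
t 5.45 pos [ 0.4327 -0.2965  0.3471] F [-0.42  0.75 -3.17] open 0.0126 xang -12.301245636630565 zax [-9.e-04  8.e-04 -1.e+00] dq 0.0019
shift mm [-1.570e+01 -2.328e+02  2.000e-01]
```

Emit:
{"api": "step_arm", "payload": {
  "commands": [
    [0,[-1,-10,0],-1],
    [0,[-2,-30,0],-3],
    [0,[-4,-55,0],-6],
    [0,[-6,-83,0],-9],
    [0,[-8,-111,0],-12.5],
    [0,[-10,-139,0],-16],
    [0,[-12,-167,0],-19.5],
    [0,[-13,-192,0],-22.5],
    [0,[-15,-213,0],-25],
    [0,[-16,-227,0],-26],
    [0,[-16,-233,0],-26.3],
    [0,[-16,-233,0],-26.3]
  ]
}}

```text
t: 6.95
tool_pos: [0.4669, -0.0653, 0.3477]
tool_rot: [3.118, 0.384, -0.0]
contact_force: [-0.6, 0.2, -2.8]
opening: 0.0129
grip_force: 87.6
```

```bash
python3 - <<'E'
from h import *
go([[.4670,-.0657,.347]])
t=eyes.get_image("top");s=eyes.get_image("scene")
cv2.imwrite("pics/tE.png",t[:,:,::-1]);cv2.imwrite("pics/sE.png",s[:,:,::-1])
a=cv2.resize(t[140:260,270:370],None,fx=4,fy=4);b=cv2.resize(s[220:340,220:320],None,fx=4,fy=4)
cv2.imwrite("pics/e.png",np.hstack([a,b])[:,:,::-1])
E
```

```text
t 6.95 pos [ 0.4669 -0.0653  0.3477] F [-0.55  0.2  -2.79] open 0.0129 xang 14.027819563469793 zax [-1.e-04 -3.e-04 -1.e+00] dq 0.0169
shift mm [0.  0.4 0.7]
```

View pics/e.png

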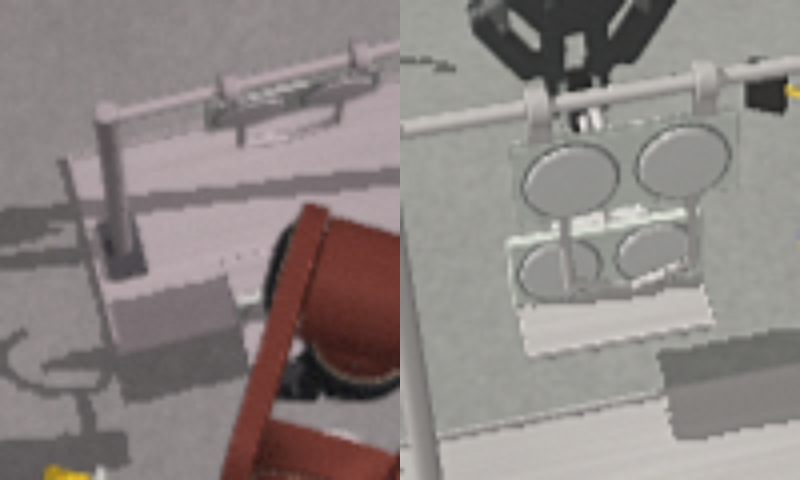

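```bash
python3 - <<'E'
from h import *
tp=np.array([.4669,-.0653,.3477]);a=np.radians(14.03)
p=[tp[0]+.083*np.cos(a),tp[1]+.083*np.sin(a),a];z=.3477-.2549
c=np.array([[.046,-.06,0],[.046,.06,0],[.046,-.06,.006],[.046,.06,.006]])+[0,0,z]
print("foot front pred",proj("scene",W(p,c)).round(1).tolist())
f=[.6446,-.0215,.244]
L=[[0,-.036,.211],[0,0,.199],[0,.036,.211],[0,-.062,.32],[0,.062,.32],[0,-.062,.264],[0,.062,.264]]
for n in I: print(n,proj(n,W(f,L)).round(1).tolist())
# crop coords for visual compare
print("crop scene",((proj("scene",W(f,L))-[220,220])*4+[400,0]).round().tolist())
print("crop top",((proj("top",W(f,L))-[270,140])*4).round().tolist())
print("crop foot",((proj("scene",W(p,c))-[220,220])*4+[400,0]).round().tolist())
E
```

```text
foot front pred [[251.6, 309.5], [298.4, 300.5], [251.4, 307.9], [298.4, 298.9]]
top [[353.8, 169.5], [341.6, 173.7], [329.6, 175.4], [365.2, 154.9], [320.8, 165.7], [363.8, 161.5], [320.8, 172.0]]
scene [[262.2, 289.6], [277.9, 290.4], [293.1, 283.9], [247.2, 255.8], [303.8, 246.2], [249.1, 274.8], [303.9, 265.1]]
crop scene [[569.0, 278.0], [632.0, 282.0], [692.0, 256.0], [509.0, 143.0], [735.0, 105.0], [516.0, 219.0], [736.0, 180.0]]
crop top [[335.0, 118.0], [286.0, 135.0], [238.0, 142.0], [381.0, 60.0], [203.0, 103.0], [375.0, 86.0], [203.0, 128.0]]
crop foot [[526.0, 358.0], [714.0, 322.0], [526.0, 352.0], [714.0, 316.0]]
```

The foot and loop sit where predicted, within about 2 px, and the carrier isn't tilted. I'll insert the hook.

Emit:
{"api": "step_arm", "payload": {
  "commands": [
    [0,[3,0,0],0],
    [0,[9,0,0],0],
    [0,[17,0,0],0],
    [0,[26,0,0],0],
    [0,[36,0,0],0],
    [0,[46,0,0],0],
    [0,[56,0,0],0],
    [0,[64,0,0],0],
    [0,[68,0,0],0],
    [0,[70,0,0],0],
    [0,[70,0,0],0]
  ]
}}

```text
t: 8.43
tool_pos: [0.5347, -0.0486, 0.3477]
tool_rot: [-3.118, -0.383, 0.0]
contact_force: [0.0, 0.0, -3.3]
opening: 0.0129
grip_force: 87.6
```

Emit:
{"api": "step_arm", "payload": {
  "commands": [
    [0,[2,0,0],0],
    [0,[6,0,0],0],
    [0,[11,0,0],0],
    [0,[16,0,0],0],
    [0,[21,0,0],0],
    [0,[25,0,0],0],
    [0,[28,0,0],0],
    [0,[30,0,0],0],
    [0,[30,0,0],0],
    [0,[30,0,0],0]
  ]
}}

```text
t: 9.68
tool_pos: [0.5638, -0.0413, 0.3477]
tool_rot: [3.118, 0.383, -0.0]
contact_force: [0.2, -0.4, -3.7]
opening: 0.0128
grip_force: 87.6
```

```bash
python3 - <<'E'
from h import *
go([[.6446-.083*.9703,-.0215-.083*.242,.311]])
t=eyes.get_image("top");s=eyes.get_image("scene")
a=cv2.resize(t[140:215,290:390],None,fx=4,fy=4);b=cv2.resize(s[220:320,230:330],None,fx=6,fy=6)
b=cv2.resize(b,(400,400)); a=cv2.copyMakeBorder(a,0,100,0,0,cv2.BORDER_CONSTANT)
cv2.imwrite("pics/f.png",np.hstack([a,b])[:,:,::-1])
E
```

```text
t 9.675 pos [ 0.5638 -0.0413  0.3477] F [ 0.15 -0.35 -3.72] open 0.0128 xang 14.000149774213648 zax [-1.e-04 -0.e+00 -1.e+00] dq 0.0013
shift mm [ 0.2  0.3 36.7]
```

View pics/f.png

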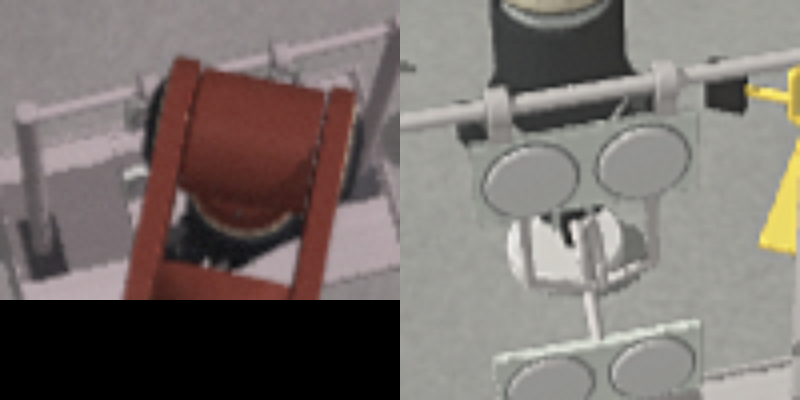

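The hook tip shows through the loop at (593,250), centred between the loop legs at 528 and 650, with no contact force. I'll lower it.

Emit:
{"api": "step_arm", "payload": {
  "commands": [
    [0,[0,0,3],0],
    [0,[0,0,8],0],
    [0,[0,0,13],0],
    [0,[0,0,18],0],
    [0,[0,0,22],0],
    [0,[0,0,26],0],
    [0,[0,0,29],0],
    [0,[0,0,31],0],
    [0,[0,0,33],0],
    [0,[0,0,34],0],
    [0,[0,0,34],0]
  ]
}}

```text
t: 11.15
tool_pos: [0.5639, -0.0413, 0.3137]
tool_rot: [-3.118, -0.383, 0.0]
contact_force: [0.3, 0.5, -2.3]
opening: 0.0127
grip_force: 87.6
```

Emit:
{"api": "step_arm", "payload": {
  "commands": [
    [0,[0,0,0.5],0],
    [0,[0,0,1],0],
    [0,[0,0,1],0]
  ]
}}

```text
t: 11.52
tool_pos: [0.5639, -0.0413, 0.3127]
tool_rot: [-3.118, -0.383, 0.0]
contact_force: [0.2, 0.0, -3.3]
opening: 0.0135
grip_force: 87.6
```

Emit:
{"api": "step_arm", "payload": {
  "commands": [
    [0,[0,0,0.5],0],
    [0,[0,0,1],0],
    [0,[0,0,1],0]
  ]
}}

```text
t: 11.9
tool_pos: [0.5639, -0.0413, 0.3116]
tool_rot: [-3.118, -0.383, 0.0]
contact_force: [-0.3, -0.5, -3.5]
opening: 0.0126
grip_force: 87.6
```

Emit:
{"api": "step_arm", "payload": {
  "commands": [
    [0,[0,0,0.5],0],
    [0,[0,0,1],0],
    [0,[0,0,1],0]
  ]
}}

```text
t: 12.28
tool_pos: [0.5639, -0.0414, 0.3108]
tool_rot: [3.118, 0.383, 0.0]
contact_force: [-0.6, -0.8, -3.7]
opening: 0.0129
grip_force: 87.6
```

Emit:
{"api": "step_arm", "payload": {
  "commands": [
    [0,[0,0,0.5],0],
    [0,[0,0,1],0],
    [0,[0,0,1],0]
  ]
}}

```text
t: 12.65
tool_pos: [0.5641, -0.0414, 0.3102]
tool_rot: [3.118, 0.383, 0.002]
contact_force: [-0.2, -0.3, -1.2]
opening: 0.013
grip_force: 87.9
```

Emit:
{"api": "step_arm", "payload": {
  "commands": [
    [0,[0,0,0.5],0],
    [0,[0,0,0.5],0],
    [0,[0,0,0.5],0]
  ]
}}

```text
t: 13.02
tool_pos: [0.5641, -0.0414, 0.3098]
tool_rot: [3.118, 0.383, 0.002]
contact_force: [-0.5, 0.1, 2.4]
opening: 0.0127
grip_force: 88.2
```

```bash
python3 - <<'E'
from h import *
o=[]
go([.5,0,.3])
for i in range(6):
    s=eyes.get_image("scene");o.append(monitor.get_obs()["contact_force"])
print(np.mean(o,0))
cv2.imwrite("pics/gfull.png",s[:,:,::-1])
E
```

```text
t 13.025 pos [ 0.5641 -0.0414  0.3098] F [-0.5   0.07  2.45] open 0.0127 xang 13.998116654331142 zax [ 1.4e-03 -2.0e-04 -1.0e+00] dq 0.001
shift mm [-52.2 -55.7   9.7]
[0.04164941 0.11319773 2.63509744]
```

Emit:
{"api": "step_arm", "payload": {
  "commands": [
    [0,[0,0,-0.2],0],
    [0,[0,0,-0.2],0],
    [14,[0,0,-0.2],0],
    [16,[0,0,-0.2],0],
    [18,[0,0,-0.2],0],
    [20,[0,0,-0.2],0],
    [24,[0,0,-0.2],0],
    [30,[0,0,-0.2],0],
    [40,[0,0,-0.2],0],
    [50,[0,0,-0.2],0],
    [50,[0,0,-0.2],0],
    [50,[0,0,-0.2],0]
  ],
  "squeeze": 20
}}

```text
t: 14.82
tool_pos: [0.5639, -0.0413, 0.3094]
tool_rot: [-3.118, -0.383, -0.0]
contact_force: [0.5, -0.9, -0.1]
opening: 0.0426
grip_force: 0.0
```

```bash
python3 - <<'E'
from h import *
go([.5,0,.3])
s=eyes.get_image("scene");monitor.get_obs()
g=cv2.imread("pics/gfull.png")[:,:,::-1]
c=lambda s:cv2.resize(s[230:350,230:330],None,fx=4,fy=4)
cv2.imwrite("pics/g.png",np.hstack([c(g),c(s)])[:,:,::-1])
E
```

```text
t 14.825 pos [ 0.5639 -0.0413  0.3094] F [ 0.52 -0.88 -0.12] open 0.0426 xang 13.999171267900598 zax [-0.  0. -1.] dq 0.0014
shift mm [-52.  -55.6   9.4]
```

View pics/g.png

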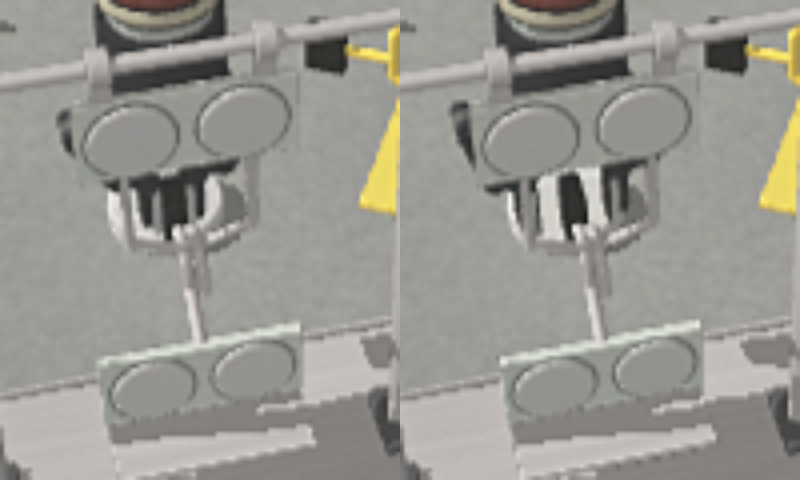

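The carrier hangs on the loop and nothing has moved on release. I'll open fully, back out, then rise.

Emit:
{"api": "step_arm", "payload": {
  "commands": [
    [70,[0,0,0],0],
    [85,[0,0,0],0],
    [85,[0,0,0],0],
    [85,[-4,0,0],0],
    [85,[-12,0,0],0],
    [85,[-24,0,0],0],
    [85,[-38,0,0],0],
    [85,[-54,0,0],0],
    [85,[-70,0,0],0],
    [85,[-85,0,-10],0],
    [85,[-100,0,-30],0],
    [85,[-105,0,-50],0]
  ]
}}

```text
t: 16.38
tool_pos: [0.4605, -0.0669, 0.3595]
tool_rot: [-3.118, -0.382, 0.001]
contact_force: [0.5, -0.9, 0.9]
opening: 0.0724
grip_force: 0.0
```

Emit:
{"api": "step_arm", "payload": {
  "commands": [
    [100,[-5,0,-20],0],
    [100,[-10,0,-30],0],
    [100,[-10,0,-35],0],
    [100,[-10,0,-35],0]
  ]
}}

```text
t: 16.88
tool_pos: [0.4522, -0.0692, 0.3942]
tool_rot: [-3.118, -0.383, 0.0]
contact_force: [0.5, -0.1, -0.1]
opening: 0.0854
grip_force: 0.0
```

```bash
python3 - <<'E'
from h import *
go([[.486,.3105,.38]])
t=eyes.get_image("top");s=eyes.get_image("scene")
a=cv2.resize(t[205:265,200:260],(400,400),interpolation=cv2.INTER_CUBIC);b=cv2.resize(s[245:325,375:455],(400,400),interpolation=cv2.INTER_CUBIC)
cv2.imwrite("pics/k.png",np.hstack([a,b])[:,:,::-1])
for n in I: print(n,proj(n,[[.486,.3105,.138],[.486,.3105,.114]]))
E
```

```text
t 16.875 pos [ 0.4522 -0.0692  0.3942] F [ 0.45 -0.14 -0.14] open 0.0854 xang 13.993015956540159 zax [-1.e-04  0.e+00 -1.e+00] dq 0.0114
shift mm [ 124.6 -360.2   14.2]
top [[228.5121737  232.27245136]
 [229.71916346 233.92703819]]
scene [[407.36993196 262.18012691]
 [406.22918828 268.82574815]]
```

View pics/k.png

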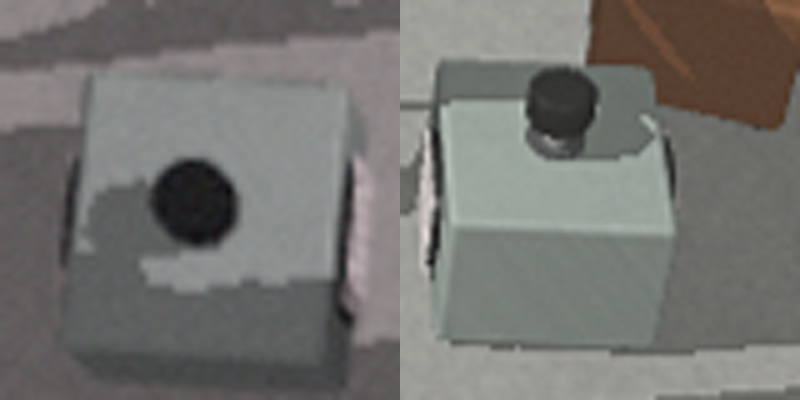

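Top shows the knob at (229.3,235.3) and scene at (407.4,265.8). That puts it at about (0.4825, 0.310). I'll close along world y, which is the well-measured direction.

Emit:
{"api": "step_arm", "payload": {
  "commands": [
    [100,[5,-15,0],1],
    [100,[17,-50,0],3],
    [100,[31,-92,0],5],
    [100,[45,-135,0],7],
    [100,[60,-178,0],9],
    [100,[74,-222,0],11],
    [100,[88,-265,0],13],
    [100,[103,-308,0],14],
    [100,[114,-340,7],14],
    [100,[121,-361,14],14],
    [100,[121,-361,14],14],
    [100,[121,-361,14],14]
  ]
}}

```text
t: 18.48
tool_pos: [0.4825, 0.3097, 0.3801]
tool_rot: [3.141, -0.001, -0.001]
contact_force: [0.0, -0.2, -0.0]
opening: 0.0852
grip_force: 0.0
```

```bash
python3 - <<'E'
from h import *
go([[.4825,.310,.277]])
s=eyes.get_image("scene")
cv2.imwrite("pics/m.png",cv2.resize(s[150:350,230:480],None,fx=3,fy=3)[:,:,::-1])
E
```

```text
t 18.475 pos [0.4825 0.3097 0.3801] F [ 0.02 -0.23 -0.03] open 0.0852 xang -0.03440553810291453 zax [-6.e-04 -8.e-04 -1.e+00] dq 0.0159
shift mm [ 1.000e-01 -4.000e-01  1.031e+02]
```

View pics/m.png

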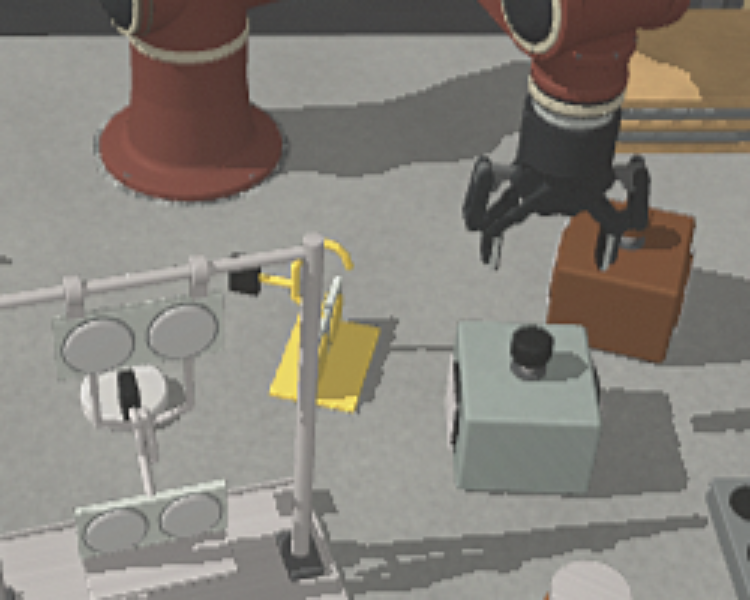

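Both carriers hang steady, and the gripper is above the grey blower at (530,345). I'll descend and grip the knob.

Emit:
{"api": "step_arm", "payload": {
  "commands": [
    [100,[0,0,12],0],
    [100,[0,0,32],0],
    [100,[0,0,52],0],
    [100,[0,0,70],0],
    [100,[0,0,84],0],
    [100,[0,0,94],0],
    [100,[0,0,101],0],
    [100,[0,0,103],0],
    [100,[0,0,103],0]
  ]
}}

```text
t: 19.65
tool_pos: [0.4825, 0.3105, 0.2778]
tool_rot: [-3.141, 0.0, -0.001]
contact_force: [-0.2, 1.0, -0.9]
opening: 0.0848
grip_force: 0.0
```

Emit:
{"api": "step_arm", "payload": {
  "commands": [
    [60,[0,0,0],0],
    [50,[0,0,0],0],
    [45,[0,0,0],0],
    [40,[0,0,0],0],
    [35,[0,0,0],0],
    [30,[0,0,0],0],
    [30,[0,0,0],0],
    [30,[0,0,0],0]
  ],
  "squeeze": 50
}}

```text
t: 20.65
tool_pos: [0.4825, 0.3098, 0.278]
tool_rot: [3.139, -0.0, -0.0]
contact_force: [-1.0, -5.5, 4.8]
opening: 0.0343
grip_force: 49.2
```

Emit:
{"api": "step_arm", "payload": {
  "commands": [
    [30,[0,0,-2],0],
    [30,[0,0,-4],0],
    [30,[0,0,-6],0],
    [30,[0,0,-8],0],
    [30,[0,0,-10],0],
    [30,[0,0,-12],0],
    [30,[0,0,-12],0],
    [30,[0,0,-12],0]
  ]
}}

```text
t: 21.65
tool_pos: [0.4824, 0.3098, 0.2877]
tool_rot: [3.14, -0.0, -0.0]
contact_force: [5.6, -3.4, -7.2]
opening: 0.0343
grip_force: 50.4
```

Emit:
{"api": "step_arm", "payload": {
  "commands": [
    [30,[0,0,-1],0],
    [30,[0,0,-2],0],
    [30,[0,0,-2],0]
  ]
}}

```text
t: 22.02
tool_pos: [0.4824, 0.3097, 0.2896]
tool_rot: [3.14, -0.0, -0.0]
contact_force: [5.2, -2.7, -8.0]
opening: 0.0342
grip_force: 50.4
```

Emit:
{"api": "step_arm", "payload": {
  "commands": [
    [30,[0,0,-0.5],0],
    [30,[0,0,-1],0],
    [30,[0,0,-1],0]
  ]
}}

```text
t: 22.4
tool_pos: [0.4824, 0.3097, 0.2905]
tool_rot: [3.14, -0.0, -0.0]
contact_force: [5.1, -3.3, -8.5]
opening: 0.0343
grip_force: 50.5
```

Emit:
{"api": "step_arm", "payload": {
  "commands": [
    [30,[0,0,-0.5],0],
    [30,[0,0,-1],0],
    [30,[0,0,-1],0]
  ]
}}

```text
t: 22.78
tool_pos: [0.4824, 0.3097, 0.2914]
tool_rot: [3.14, -0.0, -0.0]
contact_force: [5.9, -2.6, -8.2]
opening: 0.0343
grip_force: 50.5
```

Emit:
{"api": "step_arm", "payload": {
  "commands": [
    [30,[0,0,-0.5],0],
    [30,[0,0,-1],0],
    [30,[0,0,-1],0]
  ]
}}

```text
t: 23.15
tool_pos: [0.4824, 0.3097, 0.2922]
tool_rot: [3.14, -0.0, -0.0]
contact_force: [5.9, -3.0, -8.9]
opening: 0.0345
grip_force: 50.8
```

Emit:
{"api": "step_arm", "payload": {
  "commands": [
    [30,[0,0,-0.5],0],
    [30,[0,0,-1],0],
    [30,[0,0,-1],0]
  ]
}}

```text
t: 23.52
tool_pos: [0.4823, 0.3097, 0.2922]
tool_rot: [3.14, -0.001, -0.0]
contact_force: [8.8, -1.6, -12.9]
opening: 0.0343
grip_force: 51.1
```

Emit:
{"api": "step_arm", "payload": {
  "commands": [
    [30,[0,0,-0.5],0],
    [30,[0,0,-0.5],0],
    [30,[0,0,-0.5],0]
  ]
}}

```text
t: 23.9
tool_pos: [0.4823, 0.3097, 0.2923]
tool_rot: [3.14, -0.001, -0.0]
contact_force: [9.9, -1.7, -15.0]
opening: 0.0345
grip_force: 51.3
```

The knob is at the stop: position has stalled and force is climbing. I'll lower it and release.

Emit:
{"api": "step_arm", "payload": {
  "commands": [
    [30,[0,0,3],0],
    [30,[0,0,6],0],
    [30,[0,0,9],0],
    [30,[0,0,12],0],
    [30,[0,0,15],0],
    [30,[0,0,17],0],
    [30,[0,0,17],0],
    [45,[0,0,17],0],
    [60,[0,0,17],0],
    [80,[0,0,17],0],
    [100,[0,0,17],0],
    [100,[0,0,17],0]
  ]
}}

```text
t: 25.4
tool_pos: [0.4824, 0.3105, 0.2791]
tool_rot: [-3.141, -0.0, -0.0]
contact_force: [0.5, -0.4, -0.4]
opening: 0.0856
grip_force: 0.0
```

Emit:
{"api": "step_arm", "payload": {
  "commands": [
    [100,[0,0,0],0],
    [100,[0,0,0],0],
    [100,[0,0,-8],0],
    [100,[0,0,-25],0],
    [100,[0,0,-50],0],
    [100,[0,0,-75],0],
    [100,[0,0,-95],0],
    [100,[0,0,-105],0],
    [100,[0,0,-105],0],
    [100,[0,0,-105],0]
  ]
}}

```text
t: 26.65
tool_pos: [0.4821, 0.3103, 0.3827]
tool_rot: [3.141, -0.0, -0.003]
contact_force: [-0.5, -0.8, -0.1]
opening: 0.0851
grip_force: 0.0
```

```bash
python3 - <<'E'
from h import *
go([[.4825,.310,.277]])
s=eyes.get_image("scene")
cv2.imwrite("pics/n.png",cv2.resize(s[150:390,130:480],None,fx=2.25,fy=2.25)[:,:,::-1])
E
```

```text
t 26.65 pos [0.4821 0.3103 0.3827] F [-0.47 -0.78 -0.1 ] open 0.0851 xang -0.004135365877024239 zax [-1.9e-03 -9.0e-04 -1.0e+00] dq 0.0065
shift mm [  0.6   0.2 105.7]
```

View pics/n.png

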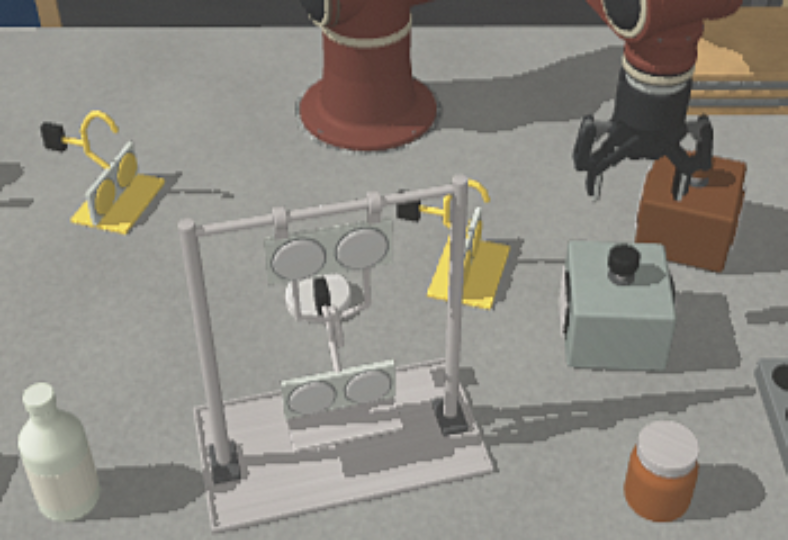

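The loose carrier hangs from the loop at (335,320). The knob is back down at (624,260), nothing else has moved, and the arm is clear.

```bash
python3 -c "
from station import finish_job
print(finish_job())"
```

```text
the job is handed in; nothing more can be done
None
```

The loose carrier hangs still from the upper carrier's loop, the blower knob was pulled to its stop and is back down, the bottle, jar and blank were left untouched, and the job was handed in at about 27 s.

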